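# Stand the collared brush in the brush pot

### The arm

A 6-joint arm with a two-finger parallel gripper is mounted at the origin on the work surface. World frame = base frame: x ahead of the robot, y to its left, z up, the work surface at z = 0. Lengths are in m, angles in rad, forces in N, time in s.
With the tool pointing down it reaches from about 0.325 to 0.775 m from the base axis. Payload 5.5 kg.
Tool frame: the origin (TCP) lies at the very end of the fingers, on their centre line; the grasp point (between the pads) lies 19 mm behind it; z points along the fingers, y is the line along which they close (so a half turn about z gives the same grasp; the last joint's range is limited). The gripper opens to 85 mm and grips with 20 to 120 N. Pads are 22 mm wide; open, the fingers measure 114 mm over their backs; the gripper's body (76 mm by 85 mm) begins 54 mm behind the grasp point. The pads swing forward as they close: fully open they stand 13 mm farther back than shut.
Start: joints at [1.068, 0.091, 1.231, -0, 1.82, -0.057], TCP at [0.259, 0.541, 0.231] pointing down, gripper open.
Joint ranges: [-2.87, 2.87], [-0.86, 2.18], [0.17, 2.46], [-1.51, 4.65], [0.06, 2.69], [-2.65, 2.65]. Speed limits (rad/s): [2.57, 2.57, 3.01, 3.14, 3.14, 3.14].

### API

Orientations are given as a unit quaternion [w, x, y, z].
In Python, from bench import manip gives the robot as it stands.
- The arm moves only by the tool arm_command, never from a script. Its argument "increments" is a list of rows, each a list of 3 entries, a list of its own where there are three numbers: the shift along the tool's x, y, z in mm, then the turn, a rotation vector about the tool's x, y, z in rad, then the closure, from -1 (fully open) to 1 (shut). In form: [[[dx, dy, dz], [ax, ay, az], grip], ...]. A call has 1 to 5 rows; each row shifts and turns the commanded pose from where the row before left it, along the tool's axes as they then stand; what a row does not reach is not made up. A row lasts 1/12 s, in which the tool goes at most 41.7 mm and 7.16 degrees, less where a joint would pass 70% of its speed; a pose out of reach is approached as far as the arm can. A call is refused whole if a number of a shift passes 41.7 or a number of a turn 0.125, either way. A call with a gripper value outside its range is refused whole. The fingers move at their own pace and stop on an object; "newtons" is the grip in N (left out, the last holds). Time passes only in rows, so rows that do not move let the fingers close. It gives the time, the measured TCP pose, the force, the opening and the grip force at its end, in the units of the state.
- manip.get_obs(): the state, without advancing time (a new reading comes with each control period).
- manip.camera(name): name is "scene" or "top"; returns a dict with "img" (480x640x3 uint8, blue, green, red), "fx", "fy", "cx", "cy" (pixels), "cam_to_world" (4x4, takes a point from camera to world coordinates). Camera axes: x right, y up, looking along -z (the intrinsics and any distortion apply to the point x, -y, -z); pixel columns grow to the right and rows downward; lengths in m; the calibration is good to about 2 mm. A picture is of the moment at which its call begins. There is no depth.
- manip.job_done(): hands the job in; it is judged then, once.
The state is a dict: "time": time; "qpos": joint angles; "joint_vel": joint speeds; "tau": joint torques, N m; "eef_pos": TCP position; "ee_rot": TCP orientation; "wrist_force": force on the tool from outside, world axes, zero at the start; "moment": the same for the moment, N m; "width": finger opening in m; "grip_force": force on a finger pad.
Only numpy, scipy, OpenCV 4.12 (cv2) and the standard library are available. Lean on these libraries where they do the work, as an engineer would, in place of code of your own. Each camera call takes 0.05 s, during which the arm holds its last target. There are 200 camera calls.

### The job

The thick calligraphy brush with the round brass collar lies level on the wooden brush rest. Pick it up by its collar and lift it clear, ease the grip so that its handle swings down under its own weight and the brush hangs with its bristles up, then grip it firmly again. Lower it into the brush pot (the taller ceramic cup, without a handle) until the butt of the handle is at the bottom, only then let go, and leave the pot, the tea mug and the slim brush standing or lying where they are.

Things in the scene. Friction and masses are not known exactly. Their poses are not given: they have to be found in the camera images.
- brush_grip (a point): Centre of the thick brush's collar, where to pinch it across the brush: a brass drum 18 mm in diameter, 8 mm long, 40 mm above the table at first. Bristles reach 33 mm from here one way, the handle 175 mm the other. x axis: along the brush, collar to butt. Pinched, it stays level at 40 N, swings down and settles near upright in 1 to 2 s at 8 to 20 N, sways longer at 3 N, and slips out at none of these.
- brush_butt (a point): Tip of the thick brush's rounded brass butt (14 mm thick), the end of its 12 mm round dark wooden handle, 175 mm from brush_grip; same axes. The brush (95 to 145 g, balance point 118 mm from the collar) lies level, handle roughly away from the robot, on two 34 mm high bars of a wooden rest, 45 and 155 mm from the collar; the slim brush lies parallel, 100 mm to one side.
- pot_floor (a point): Centre of the inner floor of the brush pot, 8 mm above the table. The pot is a loose, plain straight white ceramic cup without handle, 100 mm tall, 100 mm across, with a 4 mm wall, so 90 mm wide inside; 0.5 kg. z axis: up.
- mug: Loose white ceramic tea mug with a handle on one side (its +y), 72 mm tall, 74 mm across without the handle; origin at the centre of its underside. To be left alone.
- slim_brush: Slim brush with a light 8 mm wooden handle, a plain 9 mm steel ferrule and no ball, 205 mm long, on the same rest as the thick one; origin where ferrule and handle meet, x axis along the handle towards its end. To be left alone.
There are look-alikes about, which are no part of the job. What is shaped like the part that bears pot_floor but green or orange is not meant. Leave any turquoise look-alike of the part that bears brush_grip alone.

How it is judged:
By the outcome, as a careful person would: the job done as asked, in the order asked, and still so for the second after the job is handed in, with the robot touching nothing.
It also fails if it takes over 45 s, if anything falls off the work surface, if the arm or the gripper's body presses on something with over 40 N, if the wrist force passes 120 N, or if a joint passes its speed limit or range.

## Working session

There is one attempt and no reset: what is moved stays moved. The work goes in short steps, Python scripts to look and compute and a tool call to move; the robot and the scene stay as the last step left them, time stands still between calls to the robot, and variables do not carry over. Pictures are saved under pics/ and viewed, at most 10 in all, crops included, and the job is handed in when it is done.

Besides the shell and the picture viewer there is one more tool, called after "Emit:" as name([rows], argument=value, ...), one row to a line, values as JSON. arm_command: Moves the arm, as the interface text tells. Its arguments: {"type":"object","properties":{"increments":{"type":"array","items":{"type":"array"}},"newtons":{"type":"number"}},"required":["increments"]}

```bash
mkdir -p pics; cat > h.py <<'E'
import numpy as np, cv2, json
from bench import manip
def cam(n,save=None):
    c=manip.camera(n)
    if save: cv2.imwrite(save,c["img"])
    return c
def ray(c,u,v):
    T=np.array(c["cam_to_world"]); d=np.array([(u-c["cx"])/c["fx"],-(v-c["cy"])/c["fy"],-1.])
    return T[:3,3],T[:3,:3]@d
def at_z(c,u,v,z):
    o,d=ray(c,u,v); return o+d*(z-o[2])/d[2]
def proj(c,p):
    T=np.array(c["cam_to_world"]); q=T[:3,:3].T@(np.array(p)-T[:3,3])
    return c["cx"]+c["fx"]*q[0]/-q[2], c["cy"]-c["fy"]*q[1]/-q[2]
E
python3 - <<'E'
from h import *
for n in("top","scene"):
    c=cam(n,f"pics/{n}0.png"); print({k:(v if k!="img" else 0) for k,v in c.items()})
print(manip.get_obs())
E
```

```text
{'img': 0, 'fx': 547.6973291959708, 'fy': 547.6973291959708, 'cx': 321.5490289420265, 'cy': 245.6486422051007, 'cam_to_world': array([[-0.01453852,  0.99153632, -0.12901302,  0.28909569],
       [-0.99984909, -0.01564349, -0.00755554, -0.08531628],
       [-0.00950981,  0.1288837 ,  0.99161412,  1.51515201],
       [ 0.        ,  0.        ,  0.        ,  1.        ]])}
{'img': 0, 'fx': 534.677869243586, 'fy': 534.677869243586, 'cx': 319.11058651965766, 'cy': 240.4847561751205, 'cam_to_world': array([[-0.75464684, -0.49462322,  0.43111022,  0.9937407 ],
       [ 0.65584715, -0.54931128,  0.51780462,  0.53787533],
       [-0.01930448,  0.67350203,  0.73893325,  0.96580503],
       [ 0.        ,  0.        ,  0.        ,  1.        ]])}
{'time': 0.1, 'qpos': array([ 1.06830054e+00,  9.17830152e-02,  1.23177534e+00, -1.83661086e-05,
        1.81981188e+00, -5.66972047e-02]), 'joint_vel': array([-0.00078839, -0.00144067, -0.00209828,  0.0014049 , -0.00078528,
        0.00099277]), 'tau': array([ 1.55603473e-03, -4.60220432e+01, -4.19214070e+01, -1.87027313e-04,
        1.07018001e-02,  4.84382667e-05]), 'eef_pos': array([0.25858733, 0.54112919, 0.2302587 ]), 'ee_rot': array([-2.36721179e-04,  2.21060222e-01,  9.75259754e-01, -8.56731626e-04]), 'wrist_force': array([ 0.27402238, -0.42707524,  0.53620867]), 'moment': array([-0.01692616,  0.00771096,  0.01539054]), 'grip_force': 0.0, 'width': 0.08503752140834693}
```

View pics/top0.png

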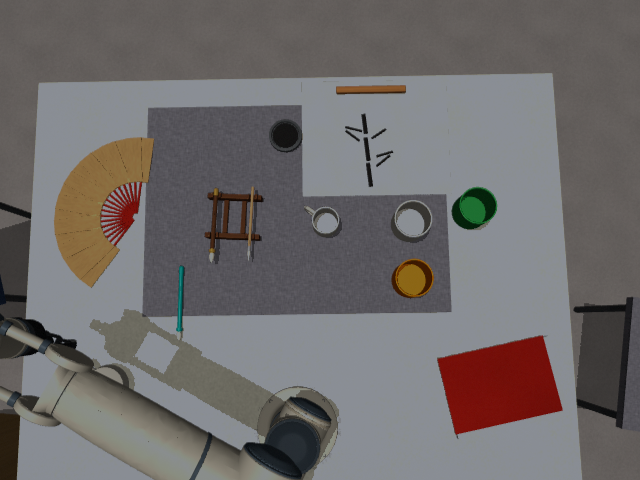

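View pics/scene0.png

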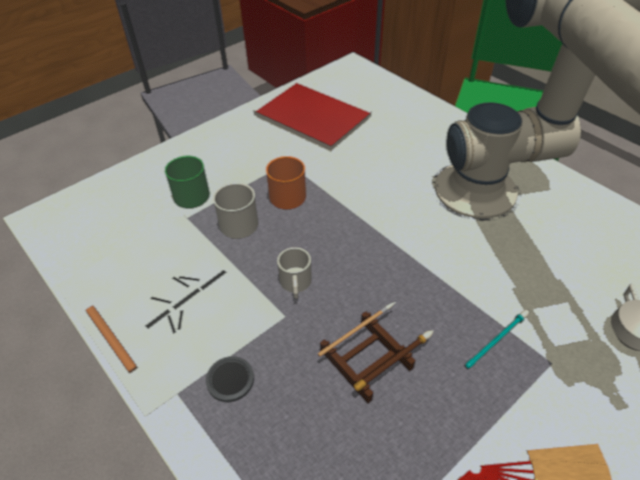

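The scene shows these candidates:
- **Thick brush:** dark handle with brass at top-view (212,252) to (216,190), and scene (425,340) to (360,385). It fits the description.
- **Slim brush:** (252,190) to (250,258).
- **Turquoise look-alike:** (181,300).
- **Pots:** the white cup without a handle at (413,220) fits. The green one at (475,207) and the orange one at (413,278) do not. The mug is at (325,221).

I'll confirm this in one enlarged crop.

```bash
python3 - <<'E'
from h import *
t=cv2.imread("pics/top0.png"); s=cv2.imread("pics/scene0.png")
a=cv2.resize(t[175:275,195:270],None,fx=6,fy=6,interpolation=cv2.INTER_CUBIC)   # 450x600
b=cv2.resize(s[300:400,345:445],(350,350),interpolation=cv2.INTER_CUBIC)
d=cv2.resize(t[190:253,380:468],(350,250),interpolation=cv2.INTER_CUBIC)
cv2.imwrite("pics/crop1.png",np.hstack([a,np.vstack([b,d])]))
E
```

```text
(no output)
```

View pics/crop1.png

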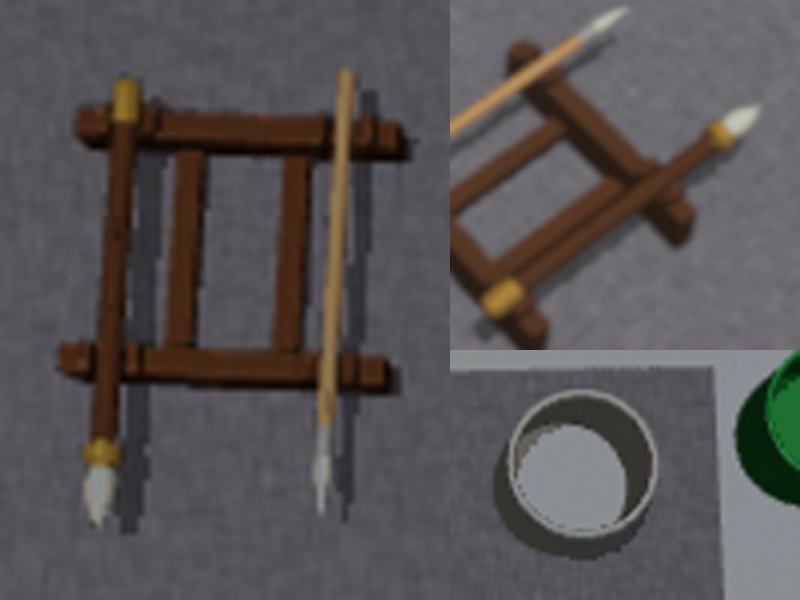

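Crop confirms it: thick brush with round brass collar at top (211.8,250.5), butt tip (216,188); pot rim centre at top (413.4,218.5); the pot is white and has no handle.

```bash
python3 - <<'E'
from h import *
t=manip.camera("top"); s=manip.camera("scene")
g=at_z(t,211.5,250.2,.04); b=at_z(t,215.8,188.5,.04)
print("collar top",g,"scene",at_z(s,421.8,338,.04),"butt",b,np.linalg.norm(b-g))
print("pot top",at_z(t,413,218.3,.1), "scene rim", at_z(s,236,202,.1))
# rim fit: near-white rim in top view
im=t["img"]; r=cv2.resize(im[190:253,380:468],None,fx=1,fy=1)
print("mug",at_z(t,326,220,.072))
d=b-g; yaw=np.arctan2(d[1],d[0]); print("yaw",yaw)
from scipy.spatial.transform import Rotation as R
o=manip.get_obs(); q=o["ee_rot"]; M=R.from_quat(q[[1,2,3,0]]); print(M.as_matrix().round(3))
Y=np.array([-np.sin(yaw),np.cos(yaw),0]); 
for sg in(1,-1):
    y=Y*sg; Z=np.array([0,0,-1.]); T=np.c_[np.cross(y,Z),y,Z]; rv=(M.inv()*R.from_matrix(T)).as_rotvec(); print(sg,rv)
print(M.inv().apply(np.append(g[:2],.021)-o["eef_pos"])*1000)
E
```

```text
collar top [0.47326308 0.22524431 0.04      ] scene [0.47403778 0.22588498 0.04      ] butt [0.64458461 0.2153158  0.04      ] 0.17160897666554534
pot top [ 0.5416414  -0.31502668  0.1       ] scene rim [ 0.55368273 -0.2924543   0.1       ]
mug [ 0.5458036  -0.08722336  0.072     ]
yaw -0.057887714417549696
[[-0.902  0.431 -0.001]
 [ 0.431  0.902 -0.001]
 [ 0.    -0.001 -1.   ]]
1 [-1.27056730e-03 -3.26213135e-04 -3.87860374e-01]
-1 [-4.54868511e-04  1.77166703e-03  2.75373170e+00]
[-329.92553415 -192.28632135  209.75505435]
```

Emit:
arm_command([
  [[0,0,0],[0,0,-0.097],-1],
  [[0,0,0],[0,0,-0.097],-1],
  [[0,0,0],[0,0,-0.097],-1],
  [[0,0,0],[0,0,-0.097],-1],
  [[-19.4,-25.2,0],[0,0,0],-1],
], newtons=40)

```text
time: 0.62
eef_pos: [0.2741, 0.5174, 0.23]
ee_rot: [-0.001, 0.024, 1.0, 0.0]
wrist_force: [0.3, 0.4, 0.3]
width: 0.0853
grip_force: 0.0
```

Emit:
arm_command([
  [[-19.4,-25.2,0],[0,0,0],-1],
  [[-19.4,-25.2,0],[0,0,0],-1],
  [[-19.4,-25.2,0],[0,0,0],-1],
  [[-19.4,-25.2,0],[0,0,0],-1],
  [[-19.4,-25.2,0],[0,0,0],-1],
])

```text
time: 1.03
eef_pos: [0.3667, 0.3823, 0.2311]
ee_rot: [-0.0, 0.029, 1.0, -0.0]
wrist_force: [0.6, 0.3, 0.4]
width: 0.0857
grip_force: 0.0
```

Emit:
arm_command([
  [[-19.4,-25.2,0],[0,0,0],-1],
  [[-19.4,-25.2,0],[0,0,0],-1],
  [[-19.4,-25.2,0],[0,0,0],-1],
  [[-19.4,-25.2,0],[0,0,0],-1],
  [[-19.4,-25.2,0],[0,0,0],-1],
])

```text
time: 1.45
eef_pos: [0.4563, 0.2509, 0.2312]
ee_rot: [-0.0, 0.029, 1.0, -0.0]
wrist_force: [0.2, -1.0, -0.1]
width: 0.0853
grip_force: 0.0
```

Emit:
arm_command([
  [[-19.4,-25.2,0],[0,0,0],-1],
  [[0,0,30],[0,0,0],-1],
  [[0,0,30],[0,0,0],-1],
  [[0,0,30],[0,0,0],-1],
  [[0,0,0],[0,0,0],-1],
])

```text
time: 1.87
eef_pos: [0.4707, 0.2245, 0.1338]
ee_rot: [-0.005, 0.029, 1.0, -0.002]
wrist_force: [-0.7, 0.3, -0.9]
width: 0.0853
grip_force: 0.0
```

```bash
python3 - <<'E'
from h import *
from scipy.spatial.transform import Rotation as R
t=manip.camera("top"); s=manip.camera("scene")
for n,c,(x0,x1,y0,y1) in(("top",t,(195,235,180,260)),("scene",s,(345,445,310,400))):
    im=cv2.imread(f"pics/{n}0.png"); h=cv2.cvtColor(im,cv2.COLOR_BGR2HSV)
    m=cv2.inRange(h,(14,130,80),(32,255,255)); k=np.zeros_like(m); k[y0:y1,x0:x1]=m[y0:y1,x0:x1]
    N,_,st,ce=cv2.connectedComponentsWithStats(k)
    for i in range(1,N):
        if st[i,4]>4: print(n,st[i],ce[i],at_z(c,*ce[i],.042))
q=manip.get_obs(); M=R.from_quat(q["ee_rot"][[1,2,3,0]]); print(q["eef_pos"],M.as_matrix().round(4))
cv2.imwrite("pics/s1.png",cv2.resize(s["img"][240:400,310:490],(720,640))[:600])
E
```

```text
top [214 188   4   8  28] [215.5 191.5] [0.63567107 0.21564784 0.042     ]
top [209 248   6   5  21] [211.33333333 250.04761905] [0.47343736 0.22528132 0.042     ]
scene [418 336   8   7  35] [421.37142857 338.85714286] [0.47728756 0.22731967 0.042     ]
scene [354 379  13  12 107] [359.95327103 384.28037383] [0.63713343 0.2171134  0.042     ]
[0.47298195 0.22575619 0.14061984] [[-0.9983  0.0578 -0.0025]
 [ 0.0578  0.9983 -0.001 ]
 [ 0.0025 -0.0012 -1.    ]]
```

View pics/s1.png

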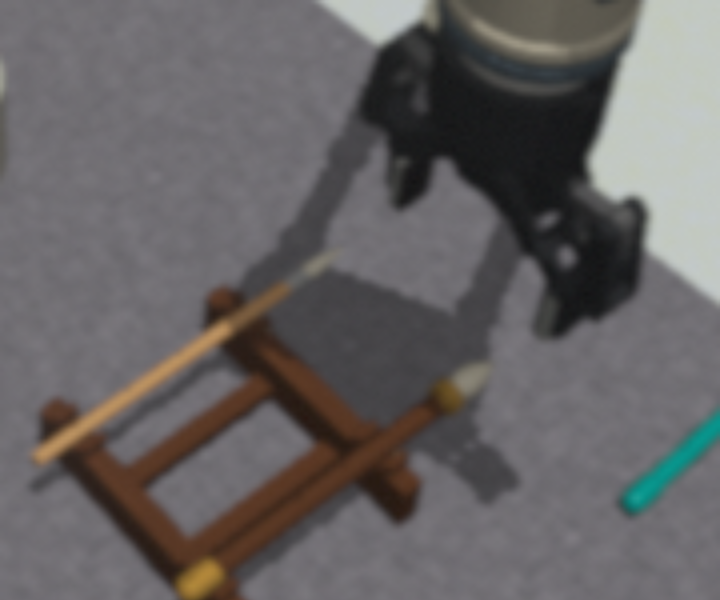

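The open gripper stands above the collar, which shows at scene (421.8,339). It is about 2 mm short in x. I'll descend 120 mm and close at 40 N.

Emit:
arm_command([
  [[-2,0,24],[0,0,0],-1],
  [[0,0,24],[0,0,0],-1],
  [[0,0,24],[0,0,0],-1],
  [[0,0,24],[0,0,0],-1],
  [[0,0,12],[0,0,0],-1],
])

```text
time: 2.38
eef_pos: [0.4759, 0.2263, 0.0333]
ee_rot: [0.0, 0.029, 1.0, 0.0]
wrist_force: [-0.2, -0.3, -0.8]
width: 0.0856
grip_force: 0.0
```

Emit:
arm_command([
  [[0,0,12],[0,0,0],-1],
  [[0,0,0],[0,0,0],-1],
  [[0,0,0],[0,0,0],-1],
  [[0,0,0],[0,0,0],-1],
])

```text
time: 2.72
eef_pos: [0.4768, 0.2264, 0.0234]
ee_rot: [0.001, 0.029, 1.0, 0.001]
wrist_force: [-0.0, -0.4, -0.2]
width: 0.0857
grip_force: 0.0
```

```bash
python3 - <<'E'
from h import *
s=manip.camera("scene");o=manip.get_obs();print(o["eef_pos"],o["wrist_force"])
cv2.imwrite("pics/s2.png",cv2.resize(s["img"][280:400,345:495],(750,600),interpolation=cv2.INTER_CUBIC))
E
```

```text
[0.47681124 0.22638961 0.02336143] [-0.04179331  0.27830983  1.10528247]
```

View pics/s2.png

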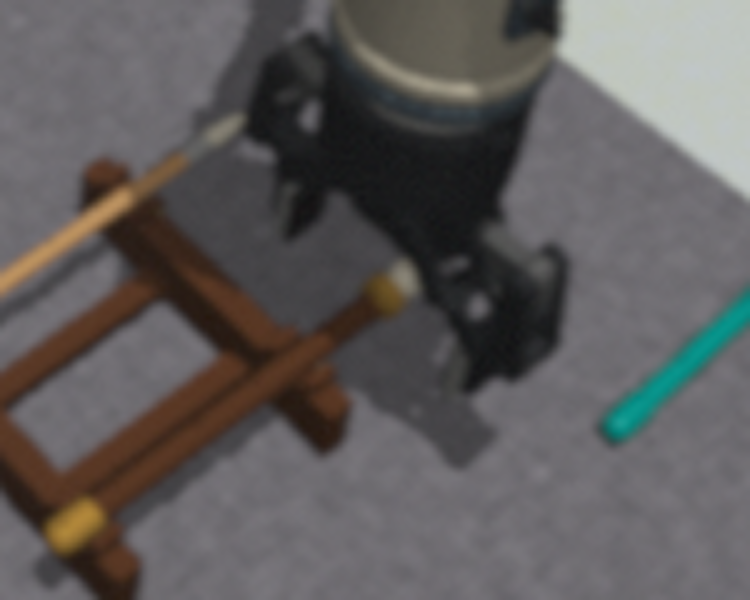

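The fingers straddle the collar at crop (386,293) and are clear of the slim brush. I'll nudge x by about 1 mm, go down 3 mm and close.

Emit:
arm_command([
  [[1,0,3],[0,0,0],-1],
  [[0,0,0],[0,0,0],-1],
  [[0,0,0],[0,0,0],1],
  [[0,0,0],[0,0,0],1],
  [[0,0,0],[0,0,0],1],
], newtons=40)

```text
time: 3.18
eef_pos: [0.4747, 0.226, 0.0184]
ee_rot: [0.0, 0.029, 1.0, 0.0]
wrist_force: [0.4, 0.2, 0.0]
width: 0.0516
grip_force: 0.0
```

Emit:
arm_command([
  [[0,0,0],[0,0,0],1],
  [[0,0,0],[0,0,0],1],
  [[0,0,0],[0,0,0],1],
  [[0,0,0],[0,0,0],1],
  [[0,0,0],[0,0,0],1],
])

```text
time: 3.6
eef_pos: [0.4747, 0.226, 0.0184]
ee_rot: [-0.0, 0.029, 1.0, 0.0]
wrist_force: [0.4, 0.3, 0.5]
width: 0.0161
grip_force: 38.9
```

Emit:
arm_command([
  [[0,0,0],[0,0,0],1],
  [[0,0,0],[0,0,0],1],
  [[0,0,0],[0,0,0],1],
])

```text
time: 3.85
eef_pos: [0.4747, 0.226, 0.0184]
ee_rot: [0.0, 0.029, 1.0, 0.0]
wrist_force: [0.1, 0.1, 1.5]
width: 0.0158
grip_force: 38.9
```

```bash
python3 - <<'E'
from h import *
s=manip.camera("scene");t=manip.camera("top")
a=cv2.resize(s["img"][300:380,380:460],(500,500),interpolation=cv2.INTER_CUBIC)
b=cv2.resize(t["img"][205:285,190:238],(300,500),interpolation=cv2.INTER_CUBIC)
cv2.imwrite("pics/s3.png",np.hstack([a,b]))
for z in(.04,):print(proj(s,(.4747,.226,.04)),proj(t,(.4747,.226,.04)))
E
```

```text
(np.float64(421.6209809739334), np.float64(338.2268283648634)) (np.float64(211.22852948400606), np.float64(249.67972539743099))
```

View pics/s3.png

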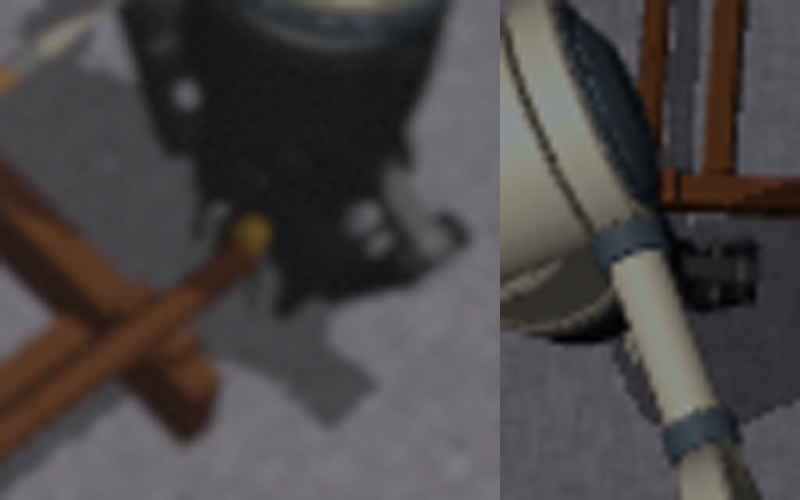

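The pads hold the brass collar at crop (252,238). I'll lift it and check that it stays level.

Emit:
arm_command([
  [[0,0,-6],[0,0,0],1],
  [[0,0,-12],[0,0,0],1],
  [[0,0,-15],[0,0,0],1],
  [[0,0,-15],[0,0,0],1],
  [[0,0,-15],[0,0,0],1],
])

```text
time: 4.37
eef_pos: [0.4745, 0.2259, 0.0827]
ee_rot: [-0.0, 0.029, 1.0, -0.0]
wrist_force: [-0.6, -0.1, -1.5]
width: 0.0159
grip_force: 38.9
```

Emit:
arm_command([
  [[0,0,-15],[0,0,0],1],
  [[0,0,-15],[0,0,0],1],
  [[0,0,-15],[0,0,0],1],
  [[0,0,-15],[0,0,0],1],
  [[0,0,-15],[0,0,0],1],
])

```text
time: 4.78
eef_pos: [0.4745, 0.2259, 0.1579]
ee_rot: [0.0, 0.029, 1.0, 0.0]
wrist_force: [0.3, 0.4, -1.2]
width: 0.0159
grip_force: 39.0
```

```bash
python3 - <<'E'
from h import *
s=manip.camera("scene");o=manip.get_obs();print(o["eef_pos"],o["wrist_force"],o["moment"],o["width"])
cv2.imwrite("pics/s4.png",cv2.resize(s["img"][200:400,300:500],(600,600),interpolation=cv2.INTER_CUBIC))
E
```

```text
[0.47561776 0.22636472 0.16164906] [ 0.49107915 -0.12438379  1.79742081] [-0.01700814  0.06284809 -0.01588162] 0.015386787948394539
```

View pics/s4.png

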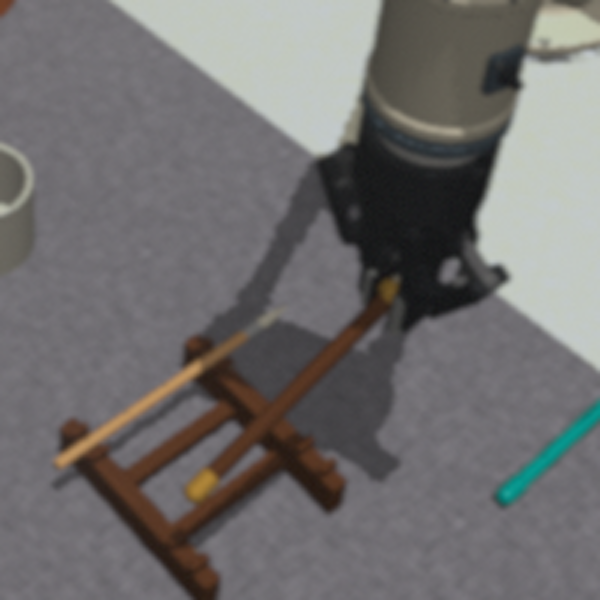

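The brush hangs about level, with the collar at crop (390,288) and the butt at (202,485). I'll lift higher, then ease the grip.

Emit:
arm_command([
  [[0,0,-20],[0,0,0],1],
  [[0,0,-20],[0,0,0],1],
  [[0,0,-20],[0,0,0],1],
  [[0,0,-20],[0,0,0],1],
  [[0,0,-20],[0,0,0],1],
])

```text
time: 5.25
eef_pos: [0.4743, 0.2258, 0.2573]
ee_rot: [-0.0, 0.029, 1.0, -0.0]
wrist_force: [0.4, -0.1, -1.2]
width: 0.0158
grip_force: 39.0
```

Emit:
arm_command([
  [[0,0,-20],[0,0,0],1],
  [[0,0,-20],[0,0,0],1],
  [[0,0,-10],[0,0,0],1],
  [[0,0,0],[0,0,0],1],
  [[0,0,0],[0,0,0],1],
])

```text
time: 5.67
eef_pos: [0.4748, 0.226, 0.3062]
ee_rot: [0.0, 0.029, 1.0, 0.0]
wrist_force: [-0.3, -0.0, -2.0]
width: 0.016
grip_force: 39.0
```

Emit:
arm_command([
  [[0,0,0],[0,0,0],1],
  [[0,0,0],[0,0,0],1],
  [[0,0,0],[0,0,0],1],
  [[0,0,0],[0,0,0],1],
  [[0,0,0],[0,0,0],1],
], newtons=14)

```text
time: 6.08
eef_pos: [0.4745, 0.2259, 0.3057]
ee_rot: [-0.0, 0.029, 1.0, -0.0]
wrist_force: [0.3, 0.8, -0.9]
width: 0.0156
grip_force: 39.0
```

Emit:
arm_command([
  [[0,0,0],[0,0,0],1],
  [[0,0,0],[0,0,0],1],
  [[0,0,0],[0,0,0],1],
  [[0,0,0],[0,0,0],1],
  [[0,0,0],[0,0,0],1],
])

```text
time: 6.5
eef_pos: [0.4747, 0.226, 0.3063]
ee_rot: [0.0, 0.029, 1.0, 0.0]
wrist_force: [0.4, 1.0, -1.2]
width: 0.016
grip_force: 39.0
```

Emit:
arm_command([
  [[0,0,0],[0,0,0],1],
  [[0,0,0],[0,0,0],1],
  [[0,0,0],[0,0,0],1],
  [[0,0,0],[0,0,0],1],
  [[0,0,0],[0,0,0],1],
])

```text
time: 6.92
eef_pos: [0.4747, 0.226, 0.3063]
ee_rot: [0.0, 0.029, 1.0, -0.0]
wrist_force: [-0.2, 0.1, -0.4]
width: 0.0157
grip_force: 39.0
```

Emit:
arm_command([
  [[0,0,0],[0,0,0],1],
  [[0,0,0],[0,0,0],1],
  [[0,0,0],[0,0,0],1],
  [[0,0,0],[0,0,0],1],
  [[0,0,0],[0,0,0],1],
])

```text
time: 7.33
eef_pos: [0.4747, 0.226, 0.3063]
ee_rot: [0.0, 0.029, 1.0, -0.0]
wrist_force: [-0.3, -0.1, -1.5]
width: 0.0159
grip_force: 39.0
```

Emit:
arm_command([
  [[0,0,0],[0,0,0],1],
  [[0,0,0],[0,0,0],1],
  [[0,0,0],[0,0,0],1],
  [[0,0,0],[0,0,0],1],
  [[0,0,0],[0,0,0],1],
])

```text
time: 7.75
eef_pos: [0.4747, 0.226, 0.3063]
ee_rot: [0.0, 0.029, 1.0, 0.0]
wrist_force: [0.5, -0.3, -1.4]
width: 0.0163
grip_force: 39.0
```

```bash
python3 - <<'E'
from h import *
s=manip.camera("scene");t=manip.camera("top");o=manip.get_obs();print(o["eef_pos"],o["wrist_force"],o["moment"],o["width"])
x,y,z=o["eef_pos"]; z+=.019
print("collar",proj(s,(x,y,z)),"butt if upright",proj(s,(x,y,z-.175)))
h=cv2.cvtColor(t["img"],cv2.COLOR_BGR2GRAY)
r=cv2.resize(t["img"][190:253,380:468],(440,315),interpolation=cv2.INTER_CUBIC)
a=cv2.resize(s["img"][120:400,300:480],(360,560),interpolation=cv2.INTER_CUBIC)
cv2.imwrite("pics/s5.png",np.hstack([a,cv2.copyMakeBorder(r,0,245,0,0,cv2.BORDER_CONSTANT)]))
print(proj(t,(.5416,-.315,.1)),proj(t,(.5416,-.315,.008)),proj(s,(.5416,-.315,.1)))
E
```

```text
[0.47465628 0.22597487 0.30626089] [ 0.45065102 -0.29101783 -2.11835085] [-0.00632829  0.10174388  0.02833598] 0.015828812510446707
collar (np.float64(443.3646487332187), np.float64(242.55603492835502)) butt if upright (np.float64(428.92883463057973), np.float64(306.0742289779809))
(np.float64(412.9903703564762), np.float64(218.31573744286953)) (np.float64(407.83558416497567), np.float64(224.20797670564974)) (np.float64(234.7247997340911), np.float64(194.8172450670941))
```

View pics/s5.png

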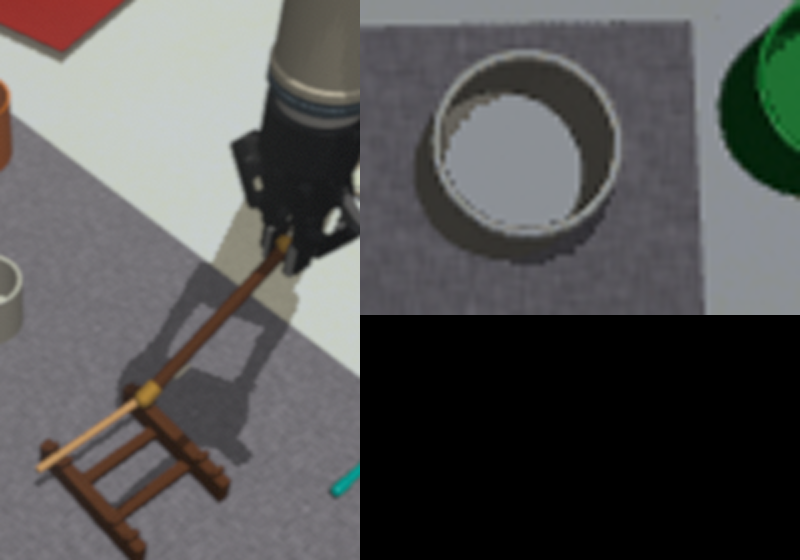

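The brush still lies level, with the collar at crop (285,242) and the butt at (148,393). The grip did not ease, still reading 39 N. The pot rim centre again measures about (413,218.4) in the top view. I'll try 20 N.

Emit:
arm_command([
  [[0,0,0],[0,0,0],1],
  [[0,0,0],[0,0,0],1],
  [[0,0,0],[0,0,0],1],
  [[0,0,0],[0,0,0],1],
  [[0,0,0],[0,0,0],1],
], newtons=20)

```text
time: 8.27
eef_pos: [0.4747, 0.226, 0.3063]
ee_rot: [0.0, 0.029, 1.0, -0.0]
wrist_force: [0.1, 0.3, -1.6]
width: 0.0159
grip_force: 39.0
```

The force seems to latch per closing command, so I'll change the closure slightly, still well below the object's width.

Emit:
arm_command([
  [[0,0,0],[0,0,0],0.95],
  [[0,0,0],[0,0,0],0.95],
], newtons=20)

```text
time: 8.43
eef_pos: [0.4747, 0.226, 0.3063]
ee_rot: [-0.0, 0.029, 1.0, -0.0]
wrist_force: [-0.2, 0.0, -1.4]
width: 0.0158
grip_force: 39.0
```

Emit:
arm_command([
  [[0,0,0],[0,0,0],0.8],
  [[0,0,0],[0,0,0],0.8],
], newtons=20)

```text
time: 8.6
eef_pos: [0.4746, 0.226, 0.3063]
ee_rot: [-0.0, 0.029, 1.0, -0.0]
wrist_force: [-0.1, -0.1, -3.1]
width: 0.0157
grip_force: 39.0
```

Emit:
arm_command([
  [[0,0,0],[0,0,0],0.7],
  [[0,0,0],[0,0,0],0.7],
], newtons=20)

```text
time: 8.77
eef_pos: [0.4746, 0.226, 0.3063]
ee_rot: [-0.0, 0.029, 1.0, 0.0]
wrist_force: [-0.2, 0.4, -1.2]
width: 0.0157
grip_force: 39.0
```

Emit:
arm_command([
  [[0,0,0],[0,0,0],0.66],
], newtons=20)

```text
time: 8.85
eef_pos: [0.4747, 0.226, 0.3063]
ee_rot: [-0.0, 0.029, 1.0, -0.0]
wrist_force: [0.3, -0.8, -1.4]
width: 0.0158
grip_force: 39.0
```

Emit:
arm_command([
  [[0,0,0],[0,0,0],0.64],
])

```text
time: 8.93
eef_pos: [0.4747, 0.226, 0.3063]
ee_rot: [0.0, 0.029, 1.0, 0.0]
wrist_force: [-0.2, -0.5, -1.3]
width: 0.0159
grip_force: 39.0
```

Emit:
arm_command([
  [[0,0,0],[0,0,0],0.63],
])

```text
time: 9.02
eef_pos: [0.4747, 0.226, 0.3063]
ee_rot: [-0.0, 0.029, 1.0, -0.0]
wrist_force: [0.2, -0.1, -1.6]
width: 0.0158
grip_force: 36.8
```

Emit:
arm_command([
  [[0,0,0],[0,0,0],0.62],
])

```text
time: 9.1
eef_pos: [0.4747, 0.226, 0.3063]
ee_rot: [0.0, 0.029, 1.0, 0.0]
wrist_force: [0.1, -1.0, -2.1]
width: 0.0165
grip_force: 27.8
```

The force now follows the closure, dropping about 9 N per 0.01.

Emit:
arm_command([
  [[0,0,0],[0,0,0],0.612],
  [[0,0,0],[0,0,0],0.612],
])

```text
time: 9.27
eef_pos: [0.4747, 0.226, 0.3063]
ee_rot: [0.0, 0.029, 1.0, 0.0]
wrist_force: [0.5, 0.0, -1.7]
width: 0.0167
grip_force: 20.9
```

Emit:
arm_command([
  [[0,0,0],[0,0,0],0.605],
  [[0,0,0],[0,0,0],0.605],
  [[0,0,0],[0,0,0],0.605],
])

```text
time: 9.52
eef_pos: [0.4746, 0.226, 0.3063]
ee_rot: [-0.0, 0.029, 1.0, -0.0]
wrist_force: [-0.7, 1.0, -0.9]
width: 0.0171
grip_force: 15.2
```

```bash
cat > butt.py <<'E'
from h import *
s=manip.camera("scene");o=manip.get_obs();x,y,z=o["eef_pos"]; z+=.019
h=cv2.cvtColor(s["img"],cv2.COLOR_BGR2HSV); m=cv2.inRange(h,(14,130,80),(32,255,255)); m[:, :330]=0; m[:200]=0;m[420:]=0; m[:,480:]=0
N,_,st,ce=cv2.connectedComponentsWithStats(m)
for i in range(1,N):
    if st[i,4]>6: print(st[i],ce[i].round(1))
d=np.array([.998,-.058,0])
for a in(0,30,60,75,90,105): print(a,np.round(proj(s,np.array([x,y,z])+.166*(d*np.cos(np.radians(a))-np.array([0,0,np.sin(np.radians(a))]))),1))
print(o["eef_pos"],o["grip_force"],o["moment"])
E
python3 butt.py
```

```text
[438 241   5   6  14] [439.9 243.6]
[440 294   2   5   8] [440.5 296. ]
0 [365.2 294.4]
30 [373.3 318.3]
60 [397.6 319.9]
75 [413.1 313.5]
90 [429.6 303.2]
105 [446.4 289.7]
[0.47456021 0.22598998 0.30625235] 15.222864747047424 [0.02154805 0.06351661 0.04803901]
```

It swings at 15 N. I'll let it settle.

Emit:
arm_command([
  [[0,0,0],[0,0,0],0.605],
  [[0,0,0],[0,0,0],0.605],
  [[0,0,0],[0,0,0],0.605],
  [[0,0,0],[0,0,0],0.605],
  [[0,0,0],[0,0,0],0.605],
])

```text
time: 9.98
eef_pos: [0.4746, 0.226, 0.3063]
ee_rot: [-0.0, 0.029, 1.0, 0.0]
wrist_force: [0.6, 0.6, -0.5]
width: 0.0166
grip_force: 15.2
```

Emit:
arm_command([
  [[0,0,0],[0,0,0],0.605],
  [[0,0,0],[0,0,0],0.605],
  [[0,0,0],[0,0,0],0.605],
  [[0,0,0],[0,0,0],0.605],
  [[0,0,0],[0,0,0],0.605],
])

```text
time: 10.4
eef_pos: [0.4747, 0.226, 0.3063]
ee_rot: [0.0, 0.029, 1.0, -0.0]
wrist_force: [0.2, 0.0, -2.1]
width: 0.0172
grip_force: 15.2
```

Emit:
arm_command([
  [[0,0,0],[0,0,0],0.605],
  [[0,0,0],[0,0,0],0.605],
  [[0,0,0],[0,0,0],0.605],
  [[0,0,0],[0,0,0],0.605],
  [[0,0,0],[0,0,0],0.605],
])

```text
time: 10.82
eef_pos: [0.4747, 0.226, 0.3063]
ee_rot: [0.0, 0.029, 1.0, -0.0]
wrist_force: [-0.7, 0.5, -1.6]
width: 0.0172
grip_force: 15.2
```

Emit:
arm_command([
  [[0,0,0],[0,0,0],0.605],
  [[0,0,0],[0,0,0],0.605],
  [[0,0,0],[0,0,0],0.605],
  [[0,0,0],[0,0,0],0.605],
  [[0,0,0],[0,0,0],0.605],
])

```text
time: 11.23
eef_pos: [0.4747, 0.226, 0.3063]
ee_rot: [0.0, 0.029, 1.0, -0.0]
wrist_force: [1.1, -0.6, -1.9]
width: 0.017
grip_force: 15.2
```

```bash
python3 butt.py
```

```text
[438 241   5   6  16] [440.  243.4]
[431 301   4   4  12] [432.2 302.4]
0 [365.1 294.5]
30 [373.3 318.4]
60 [397.5 320. ]
75 [413.  313.5]
90 [429.6 303.2]
105 [446.4 289.7]
[0.47465062 0.22597319 0.30627496] 15.21735817193985 [-0.03576054 -0.00833205 -0.04030681]
```

The brush hangs upright, with the butt at scene (432,302) against (430,303) predicted. I'll grip firmly, then carry it over the pot.

Emit:
arm_command([
  [[0,0,0],[0,0,0],1],
  [[0,0,0],[0,0,0],1],
  [[0,0,0],[0,0,0],1],
  [[0,0,0],[0,0,0],1],
  [[-4.7,-10,0],[0,0,0],1],
], newtons=50)

```text
time: 11.7
eef_pos: [0.4784, 0.2167, 0.3063]
ee_rot: [-0.0, 0.028, 1.0, 0.0]
wrist_force: [0.3, 0.1, -1.2]
width: 0.0155
grip_force: 48.7
```

Emit:
arm_command([
  [[-4.7,-20,0],[0,0,0],1],
  [[-4.7,-27,0],[0,0,0],1],
  [[-4.7,-27,0],[0,0,0],1],
  [[-4.7,-27,0],[0,0,0],1],
  [[-4.7,-27,0],[0,0,0],1],
])

```text
time: 12.12
eef_pos: [0.4949, 0.0847, 0.3063]
ee_rot: [0.0, 0.029, 1.0, -0.0]
wrist_force: [1.0, -0.2, -1.6]
width: 0.0152
grip_force: 48.8
```

Emit:
arm_command([
  [[-4.7,-27,0],[0,0,0],1],
  [[-4.7,-27,0],[0,0,0],1],
  [[-4.7,-27,0],[0,0,0],1],
  [[-4.7,-27,0],[0,0,0],1],
  [[-4.7,-27,0],[0,0,0],1],
])

```text
time: 12.53
eef_pos: [0.5103, -0.0517, 0.3064]
ee_rot: [0.0, 0.029, 1.0, -0.0]
wrist_force: [1.2, -0.1, -1.1]
width: 0.0154
grip_force: 48.8
```

Emit:
arm_command([
  [[-4.7,-27,0],[0,0,0],1],
  [[-4.7,-27,0],[0,0,0],1],
  [[-4.7,-27,0],[0,0,0],1],
  [[-4.7,-27,0],[0,0,0],1],
  [[-4.7,-27,0],[0,0,0],1],
])

```text
time: 12.95
eef_pos: [0.5258, -0.1879, 0.3063]
ee_rot: [0.0, 0.029, 1.0, -0.0]
wrist_force: [0.1, 0.1, -1.0]
width: 0.0154
grip_force: 48.8
```

Emit:
arm_command([
  [[-4.7,-27,0],[0,0,0],1],
  [[-4.7,-27,0],[0,0,0],1],
  [[-4.7,-27,0],[0,0,0],1],
  [[-4.7,-27,0],[0,0,0],1],
  [[-4.7,-20,0],[0,0,0],1],
])

```text
time: 13.37
eef_pos: [0.5415, -0.3179, 0.3058]
ee_rot: [-0.0, 0.03, 1.0, -0.0]
wrist_force: [0.6, -1.0, -2.0]
width: 0.0155
grip_force: 48.8
```

Emit:
arm_command([
  [[0,0,0],[0,0,0],1],
  [[0,0,0],[0,0,0],1],
  [[0,0,0],[0,0,0],1],
  [[0,0,0],[0,0,0],1],
])

```text
time: 13.7
eef_pos: [0.5421, -0.3142, 0.3067]
ee_rot: [0.0, 0.028, 1.0, -0.0]
wrist_force: [0.3, 0.5, -1.9]
width: 0.0153
grip_force: 48.8
```

```bash
python3 - <<'E'
from h import *
s=manip.camera("scene");o=manip.get_obs();print(o["eef_pos"],o["ee_rot"],o["grip_force"])
x,y,z=o["eef_pos"]; print(proj(s,(x,y,z+.019)),proj(s,(x,y,z-.156)),"rim",proj(s,(.5416,-.315,.1)))
cv2.imwrite("pics/s6.png",cv2.resize(s["img"][100:260,180:340],(600,600),interpolation=cv2.INTER_CUBIC))
E
```

```text
[ 0.54223395 -0.31402766  0.30686536] [ 3.35877137e-04  2.83537524e-02  9.99597886e-01 -1.35168040e-04] 48.823673129081726
(np.float64(219.93586146649994), np.float64(114.95395602996886)) (np.float64(231.75447534709048), np.float64(178.97203202819964)) rim (np.float64(234.7247997340911), np.float64(194.8172450670941))
```

View pics/s6.png

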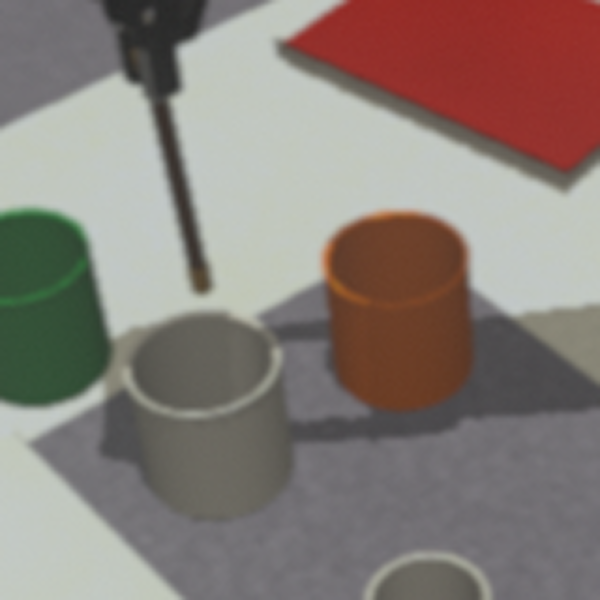

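The brush hangs over the white pot, with the butt tip at crop (203,292) in line with the rim centre at (204,363). I'll lower it.

Emit:
arm_command([
  [[0,0,20],[0,0,0],1],
  [[0,0,25],[0,0,0],1],
  [[0,0,25],[0,0,0],1],
  [[0,0,25],[0,0,0],1],
  [[0,0,20],[0,0,0],1],
])

```text
time: 14.17
eef_pos: [0.542, -0.3136, 0.1896]
ee_rot: [-0.0, 0.028, 1.0, 0.0]
wrist_force: [-0.1, -0.6, -1.6]
width: 0.0155
grip_force: 48.8
```

Emit:
arm_command([
  [[0,0,12],[0,0,0],1],
  [[0,0,8],[0,0,0],1],
  [[0,0,0],[0,0,0],1],
  [[0,0,0],[0,0,0],1],
])

```text
time: 14.5
eef_pos: [0.5425, -0.3147, 0.1723]
ee_rot: [0.0, 0.029, 1.0, -0.0]
wrist_force: [-0.7, -0.7, -1.2]
width: 0.0152
grip_force: 48.8
```

Emit:
arm_command([
  [[0,0,2],[0,0,0],1],
  [[0,0,0],[0,0,0],1],
])

```text
time: 14.67
eef_pos: [0.5428, -0.3151, 0.1709]
ee_rot: [0.001, 0.029, 1.0, -0.001]
wrist_force: [0.1, 0.2, -1.8]
width: 0.0154
grip_force: 48.8
```

Emit:
arm_command([
  [[0,0,2],[0,0,0],1],
  [[0,0,0],[0,0,0],1],
])

```text
time: 14.83
eef_pos: [0.5424, -0.315, 0.1677]
ee_rot: [0.0, 0.029, 1.0, -0.0]
wrist_force: [-0.0, -0.5, -1.8]
width: 0.0154
grip_force: 48.8
```

Emit:
arm_command([
  [[0,0,2],[0,0,0],1],
  [[0,0,0],[0,0,0],1],
])

```text
time: 15.0
eef_pos: [0.5422, -0.3148, 0.165]
ee_rot: [-0.0, 0.029, 1.0, 0.0]
wrist_force: [-0.6, 0.6, -1.1]
width: 0.0154
grip_force: 48.8
```

Emit:
arm_command([
  [[0,0,1.5],[0,0,0],1],
  [[0,0,0],[0,0,0],1],
])

```text
time: 15.17
eef_pos: [0.5421, -0.3148, 0.1634]
ee_rot: [-0.0, 0.029, 1.0, 0.0]
wrist_force: [0.0, 0.1, -1.9]
width: 0.0154
grip_force: 48.8
```

Emit:
arm_command([
  [[0,0,1],[0,0,0],1],
  [[0,0,0],[0,0,0],1],
])

```text
time: 15.33
eef_pos: [0.5424, -0.3149, 0.1631]
ee_rot: [0.0, 0.029, 1.0, -0.0]
wrist_force: [0.6, 0.1, 0.2]
width: 0.0155
grip_force: 48.9
```

Emit:
arm_command([
  [[0,0,0.7],[0,0,0],1],
  [[0,0,0],[0,0,0],1],
])

```text
time: 15.5
eef_pos: [0.5425, -0.315, 0.1629]
ee_rot: [0.001, 0.029, 1.0, -0.0]
wrist_force: [0.3, 0.5, 2.0]
width: 0.0152
grip_force: 49.1
```

The butt is on the pot floor: the force has risen about 3.5 N. I'll open, let the brush lean, then raise.

Emit:
arm_command([
  [[0,0,0],[0,0,0],0.4],
  [[0,0,0],[0,0,0],0.1],
  [[0,0,0],[0,0,0],-0.4],
  [[0,0,0],[0,0,0],-1],
  [[0,0,0],[0,0,0],-1],
])

```text
time: 15.92
eef_pos: [0.5422, -0.3148, 0.1619]
ee_rot: [-0.0, 0.029, 1.0, 0.0]
wrist_force: [-0.3, 0.9, 0.3]
width: 0.0731
grip_force: 0.0
```

Emit:
arm_command([
  [[0,0,0],[0,0,0],-1],
  [[0,0,0],[0,0,0],-1],
  [[0,0,0],[0,0,0],-1],
  [[0,0,0],[0,0,0],-1],
  [[0,0,0],[0,0,0],-1],
])

```text
time: 16.33
eef_pos: [0.5422, -0.3148, 0.1621]
ee_rot: [0.0, 0.029, 1.0, -0.0]
wrist_force: [1.0, -0.0, -0.2]
width: 0.0855
grip_force: 0.0
```

```bash
python3 - <<'E'
from h import *
s=manip.camera("scene");o=manip.get_obs();print(o["eef_pos"],o["wrist_force"],o["width"])
cv2.imwrite("pics/s7.png",cv2.resize(s["img"][100:260,180:340],(600,600),interpolation=cv2.INTER_CUBIC))
E
```

```text
[ 0.54222044 -0.31484337  0.16207172] [-0.85057797 -0.22399339  0.03304096] 0.08527226084948693
```

View pics/s7.png

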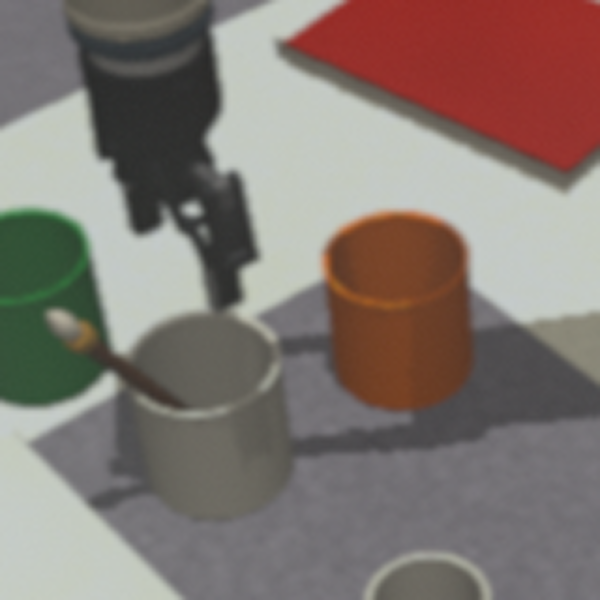

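The brush leans on the pot's rim, bristles up at crop (65,322), free of the gripper, and the pot has not moved. I'll raise the arm and hand in.

Emit:
arm_command([
  [[0,0,-20],[0,0,0],-1],
  [[0,0,-30],[0,0,0],-1],
  [[0,0,-30],[0,0,0],-1],
  [[0,0,-30],[0,0,0],-1],
  [[0,0,-20],[0,0,0],-1],
])

```text
time: 16.8
eef_pos: [0.5424, -0.3149, 0.2959]
ee_rot: [0.002, 0.029, 1.0, -0.001]
wrist_force: [0.5, 0.5, 0.6]
width: 0.0857
grip_force: 0.0
```

Emit:
arm_command([
  [[0,0,0],[0,0,0],-1],
  [[0,0,0],[0,0,0],-1],
  [[0,0,0],[0,0,0],-1],
])

```text
time: 17.05
eef_pos: [0.5422, -0.3148, 0.2909]
ee_rot: [-0.001, 0.029, 1.0, 0.0]
wrist_force: [-0.5, 0.6, -0.4]
width: 0.0854
grip_force: 0.0
```

```bash
python3 -c "
from h import *
print(manip.job_done())"
```

```text
the job is handed in; nothing more can be done
None
```

The thick brush stands bristles up in the white pot, leaning on its rim; I let go only once the butt was on the floor, left the pot, mug and slim brush where they were, and handed the job in at about 17 s (no verdict was returned).

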